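# Set the parts dryer and take off its dust cover

### The arm

A 7-joint arm with a two-finger parallel gripper is mounted at the origin on the work surface. World frame = base frame: x ahead of the robot, y to its left, z up, the work surface at z = 0. Lengths are in m, angles in degrees, forces in N, time in s.
With the tool pointing down it reaches from about 0.425 to 0.95 m from the base axis. Payload 4.7 kg.
Tool frame: the origin (TCP) lies midway between the tips of the shut fingers; the grasp point (between the pads) lies ctrl.tcp_to_grasp behind it (ctrl.tcp_to_grasp is the distance from the TCP to the grasp point, in m); z points along the fingers, y is the direction in which the jaws open and shut (so a half turn about z gives the same grasp; the last joint's range is limited). The gripper opens to 87 mm and grips with 3 to 60 N. Pads are 19 mm wide; open, the fingers measure 117 mm over their backs; the gripper's body (75 mm by 190 mm) begins 51 mm behind the grasp point.
Start: joints at [-73.734, 26.849, -2.785, 87.806, 1.381, 65.374, -4.715], TCP at [0.208, 0.642, 0.223] pointing down, gripper open.
Joint ranges: [-148.3, 148.3], [-19.14, 114.17], [-79.39, 73.82], [5.75, 140.21], [-59.74, 239.74], [12.07, 113.84], [-152.46, 152.46]. Speed limits (degrees/s): [147.25, 147.25, 180, 180, 180, 180, 180].

### API

Orientations are given as [roll, pitch, yaw] about the fixed x, y, z axes, in that order (R = Rz(yaw) Ry(pitch) Rx(roll)).
In Python, from plant import ctrl, vision gives the robot as it stands.
- The arm moves only by the tool jog_arm, never from a script. Its argument "increments" is one flat list of numbers, 5 for each row, row after row: the shift along the tool's x, y, z in mm, then the turn about the tool's z in rad, then the finger opening in mm, from 0 to 87. In form: [x, y, z, yaw, gripper, x, y, z, yaw, gripper, ...]. A call has 1 to 5 rows; each row shifts and turns the pose as measured when the row begins, along the tool's axes as they then stand; what a row does not reach is not made up. A row lasts 1/10 s, in which the tool goes at most 50 mm and 8.59 degrees, less where a joint would pass 70% of its speed; a pose out of reach is approached as far as the arm can. A call with a gripper value outside its range is refused whole. The fingers move at their own pace and stop on an object; "squeeze" is the grip in N (left out, the last holds). Time passes only in rows, so rows that do not move let the fingers close. It gives the time, the measured TCP pose, the force and the opening at its end, in the units of the state.
- ctrl.get_obs(): the state, without advancing time (a new reading comes with each control period).
- vision.grab_frame(name): name is "side" or "top"; returns a dict with "pixels" (420x560x3 uint8, blue, green, red), "depth" (420x560 float32, m along the optical axis (not along the pixel's ray), 0 where there is no reading), "K" (3x3 intrinsics, pixels), "view" (4x4, takes a point from world to camera coordinates). Camera axes: x right, y down, z forward; pixel columns grow to the right and rows downward; lengths in m; the calibration is good to about 2 mm. A picture is of the moment at which its call begins.
- ctrl.close_job(): hands the job in, once; it reports no verdict.
Trained networks look in the newest picture that a camera, given by its name, has taken for a name from the list of things; names that differ only in an ending like _2 or _b are one class to them, and where a whole thing is asked for, a point or a joint stands for the part that bears it (a point fixed in the world has none). Each returns a list of dicts, best first, with "score" (0 to 1); they miss things now and then, are a little off and sometimes report something else, mostly with a low value. They report only what shows in the picture. A call takes as long as a camera call. They do not tell look-alikes from the thing itself.
- vision.find_in(camera, label): "box" ([centre column, centre row, width, height] in pixels, round what is visible of it).
- vision.mark_of(camera, label): "at" ([column, row] in pixels: a listed point, or the origin of a listed thing).
The state is a dict: "time": time; "joints": joint angles; "joint_velocities": joint speeds; "joint_torque": joint torques, N m; "position": TCP position; "ee_rot": TCP orientation; "force": force on the tool from outside, world axes, zero at the start; "moment": the same for the moment, N m; "width": opening from 0.0 (shut) to 1.0 (fully open).
Only numpy, scipy, OpenCV 4.12 (cv2) and the standard library are available. Lean on these libraries where they do the work, as an engineer would, in place of code of your own. Each camera call takes 0.05 s, during which the arm holds its last target. There are 200 camera calls.

### The job

First turn the parts dryer's dial clockwise until its white pointer stands at the green mark. Then pick up the nested pair of lids together by the inner lid's brass post, lower it gently onto the dryer's open pot until the inner lid is fully seated, let go, and lift the red dust cover alone by its black collar, leaving the inner lid seated and undisturbed. Finish still holding the dust cover roughly level and still in the air, well clear above the post (lifted at least 10 cm), with the dial still at the mark and the other things on the bench left alone.

Things in the scene. Friction and masses are not known exactly. Their poses are not given: they have to be found in the camera images.
- dial (a joint): dial angle, rad, growing clockwise seen from above; range 0 to 2.6, stiff (0.04 N m), stays where left. Black disc 60 mm across, 6 mm thick, on a vertical axis on the dryer's top; across it a black bar grip 46 long, 12 wide, 24 mm tall; a white pointer line runs along one half of the bar's top to the disc's rim. From the start 0.6 to 1.4 rad clockwise bring it to the green mark
- dial_grip (a point): point on the dial's vertical axis, 8 mm below the top of the bar grip and 16 mm above the disc; its x axis lies along the bar, towards the pointer; it turns with the dial
- pointer_tip (a point): outer end of the white pointer, on the dial disc's rim, 30 mm from the dial's axis; it turns with the dial
- green_mark (a point): inner end of the green mark on the fixed grey scale ring (90 mm across, 4 mm thick) around the dial, 30 mm from the dial's axis: the dial is set when the pointer tip stands at this point. Its x axis points radially outwards. Black ticks every 0.3 rad lie on both sides of the mark
- pot_rim (a point): centre of the mouth, at rim height (105 mm above the bench), of the dryer's fixed, open aluminium pot: 130 mm outer, 121 mm inner diameter. z up; x, y along the dryer's blue housing (170 mm in x, 290 mm in y, 55 mm high, fixed), which reaches 85 mm to +y and 205 mm to -y of the pot's axis; the dial's axis lies 155 mm to -y
- inner_lid: loose inner vent lid, about 0.2 kg; origin at the centre of its underside, z up. Tapered plug (106 to 116 mm diameter, 10 mm deep) that drops into the pot, a disc 136 mm across, 4 mm thick that rests on the rim (origin then 10 mm below the rim), a brass post 18 mm in diameter, top 76 mm above the origin. Starts standing on the bench; lifted by its post it carries the dust cover on it
- post_grip (a point): point on the inner lid's axis, half-way up the 30 mm of brass post that stands out above the dust cover's collar, 61 mm above the inner lid's underside and 51 mm above the pot's rim when seated (post top 15 mm higher, collar top 15 mm lower); z along the post
- dust_cover: red round outer lid, loose, about 0.2 kg, resting unfastened on the inner lid's disc (3.5 mm side play). Origin under the centre of its 4 mm plate, 14 mm above the inner lid's origin when nested; 151 mm across, skirt 12 mm down. Black collar (tube) in its middle, 44 mm outer, 32 mm inner diameter, top 32 mm above the origin; the post passes freely through it and stands 30 mm above it
- collar_grip (a point): point on the collar's axis, 20 mm above the dust cover's origin: 16 mm above the cover's plate and 12 mm below the collar's top
- gauge: bystander: pressure gauge lying on its back, 64 mm across, 28 mm high, brass stub; origin under its centre
- tin: bystander: blue tin can, 68 mm across, 75 mm high; origin under its centre
- nozzle: bystander: brass nozzle standing up, 36 mm across, 45 mm high; origin under its centre
Things that resemble listed ones, but are neither listed nor needed, are in the scene too. There is more than one size of the dust_cover; the job needs the smallest.

How it is judged:
By the outcome, as a careful person would: the job done as asked, in the order asked, and still so for the second after the job is handed in, while the arm keeps its last pose, push and grip.
It also fails if it takes over 61 s, if anything falls off the work surface, if the arm or the gripper's body presses on something with over 40 N, if the wrist force passes 120 N, or if a joint passes its speed limit or range.

## Working session

There is one attempt and no reset: what is moved stays moved. The work goes in short steps, Python scripts to look and compute and a tool call to move; the robot and the scene stay as the last step left them, time stands still between calls to the robot, and variables do not carry over. Pictures are saved under pics/ and viewed, about 8 in all and at most 12, crops included, and the job is handed in when it is done.

Besides the shell and the picture viewer there is one more tool, called as name(argument=value, ...) on one line, values as JSON. jog_arm: Moves the arm, as the interface text tells. Its arguments: {"type":"object","properties":{"increments":{"type":"array","items":{"type":"number"}},"squeeze":{"type":"number"}},"required":["increments"]}

```bash
ls; mkdir -p pics; cat > h.py <<'E'
import numpy as np, cv2
from plant import ctrl, vision
def ray(f,uv):
    K,V=f["K"],np.array(f["view"]);d=np.linalg.inv(K)@[uv[0],uv[1],1.]
    R,t=V[:3,:3],V[:3,3];return -R.T@t,R.T@d
def atz(f,uv,z):
    o,d=ray(f,uv);return o+d*(z-o[2])/d[2]
def atdepth(f,uv):
    z=f["depth"][int(round(uv[1])),int(round(uv[0]))];o,d=ray(f,uv);return o+d*z
def proj(f,p):
    V=np.array(f["view"]);q=f["K"]@(V[:3,:3]@np.array(p)+V[:3,3]);return q[:2]/q[2]
E
python3 - <<'E'
from h import *
np.set_printoptions(precision=3,suppress=True)
o=ctrl.get_obs();print(o,ctrl.tcp_to_grasp)
for c in("top","side"):
    f=vision.grab_frame(c);cv2.imwrite(f"pics/{c}0.png",f["pixels"])
    print(c,ray(f,(280,210)))
    for l in["dial","dial_grip","pointer_tip","green_mark","pot_rim","inner_lid","post_grip","dust_cover","collar_grip","gauge","tin","nozzle"]:
        for m in vision.mark_of(c,l)[:4]:print(l,np.round(m["at"],1),round(m["score"],2),atdepth(f,m["at"]))
E
```

```text
pics
{'time': 0.0, 'joints': array([-73.733,  26.898,  -2.784,  87.874,   1.381,  65.373,  -4.717]), 'joint_velocities': array([-0.039,  0.059, -0.013, -0.095, -0.095, -0.001,  0.075]), 'joint_torque': array([  0.   , -50.796,  -0.08 , -23.616,  -0.061,   0.038,   0.   ]), 'position': array([0.208, 0.642, 0.221]), 'ee_rot': array([-179.888,    0.005,  162.078]), 'force': array([ 0.483, -0.187,  0.512]), 'moment': array([0.009, 0.007, 0.029]), 'width': 0.9994661364348741} 0.0187
top (array([0.292, 0.173, 1.382]), array([ 0.16 , -0.025, -0.987]))Traceback (most recent call last):
  File "<stdin>", line 8, in <module>
ValueError: it knows: collar_grip, dial_grip, dust_cover, gauge, green_mark, inner_lid, nozzle, pointer_tip, post_grip, pot_rim, tin
```

```bash
python3 -c "
import cv2,numpy as np
a=cv2.imread('pics/top0.png');b=cv2.imread('pics/side0.png')
cv2.imwrite('pics/both0.png',np.vstack([cv2.resize(a,(400,300)),cv2.resize(b,(400,300))]))"
```

```text
[ WARN:0@0.032] global loadsave.cpp:275 findDecoder imread_('pics/side0.png'): can't open/read file: check file path/integrity
Traceback (most recent call last):
cv2.error: OpenCV(4.12.0) /io/opencv/modules/imgproc/src/resize.cpp:4208: error: (-215:Assertion failed) !ssize.empty() in function 'resize'
```

View pics/top0.png

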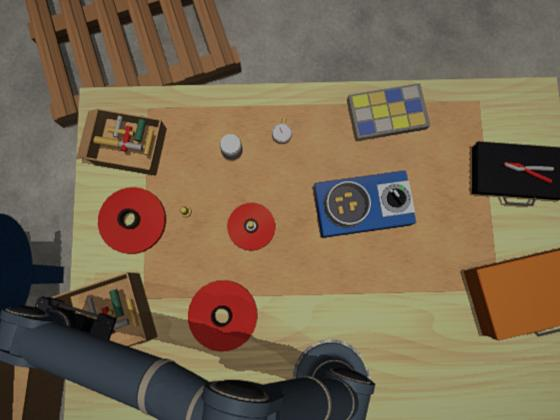

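The top view shows three red covers: (131,219), (222,315) and (251,226). The one at (251,226) is the smallest and has the brass post, so it fits. The dryer's pot is at (348,203) and its dial at (397,198).

```bash
python3 - <<'E'
from h import *
np.set_printoptions(precision=3,suppress=True)
fs={}
for c in("top","side"):
    f=fs[c]=vision.grab_frame(c);cv2.imwrite(f"pics/{c}0.png",f["pixels"])
    print(c,ray(f,(280,210)),f["K"][0,0])
    for l in["dial_grip","pointer_tip","green_mark","pot_rim","inner_lid","post_grip","dust_cover","collar_grip"]:
        for m in vision.mark_of(c,l)[:4]:print(l,np.round(m["at"],1),round(m["score"],2),atdepth(f,m["at"]))
p=fs["top"]["pixels"]
a=cv2.resize(p[160:250,310:430],(480,360),interpolation=cv2.INTER_CUBIC)
b=cv2.resize(p[190:265,200:300],(320,240),interpolation=cv2.INTER_CUBIC)
im=np.zeros((360,800,3),np.uint8);im[:,:480]=a;im[:240,480:]=b
cv2.imwrite("pics/crop1.png",im)
E
```

```text
top (array([0.292, 0.173, 1.382]), array([ 0.16 , -0.025, -0.987])) 439.27426134749874
dial_grip [398.5 195. ] 0.76 [ 0.539 -0.216  0.09 ]
pointer_tip [388.9 192.1] 0.65 [ 0.554 -0.195  0.064]
pointer_tip [251.9 225.7] 0.63 [0.461 0.226 0.061]
green_mark [398. 190.] 0.73 [ 0.561 -0.224  0.062]
green_mark [184.7 211.1] 0.43 [0.513 0.433 0.042]
pot_rim [347.1 200.9] 0.76 [ 0.531 -0.067  0.06 ]
inner_lid [253.7 225.7] 0.5 [0.467 0.222 0.013]
post_grip [252.9 223.3] 0.52 [0.466 0.222 0.076]
post_grip [254.5 223.9] 0.27 [0.473 0.219 0.011]
dust_cover [254.7 226.2] 0.77 [0.465 0.219 0.013]
dust_cover [131.7 219.6] 0.61 [ 0.497  0.61  -0.001]
dust_cover [222.1 314.4] 0.55 [0.197 0.324 0.003]
collar_grip [130.7 217.8] 0.83 [ 0.503  0.614 -0.003]
collar_grip [253.1 224.2] 0.81 [0.464 0.221 0.072]
collar_grip [218.6 316.8] 0.56 [ 0.189  0.335 -0.002]
side (array([0.178, 0.937, 0.968]), array([ 0.261, -0.654, -0.71 ])) 489.09506052107366
dial_grip [309.9 134.2] 0.75 [ 0.54  -0.203  0.088]
pointer_tip [301.1 138.4] 0.73 [ 0.568 -0.206  0.062]
green_mark [275.5 264.9] 0.62 [0.462 0.252 0.03 ]
green_mark [304.5 133.5] 0.54 [ 0.566 -0.231  0.064]
pot_rim [299.1 157.8] 0.83 [ 0.541 -0.117  0.062]
pot_rim [276.6 247.5] 0.74 [0.466 0.236 0.077]
inner_lid [274.2 267.1] 0.62 [0.467 0.249 0.017]
post_grip [275.2 251.1] 0.65 [0.467 0.242 0.07 ]
dust_cover [188.5 389.6] 0.86 [0.512 0.598 0.   ]
dust_cover [275.4 261.5] 0.6 [0.462 0.252 0.044]
collar_grip [274.1 256.1] 0.88 [0.472 0.237 0.043]
collar_grip [190.7 386.3] 0.63 [ 0.512  0.59  -0.001]
```

View pics/crop1.png

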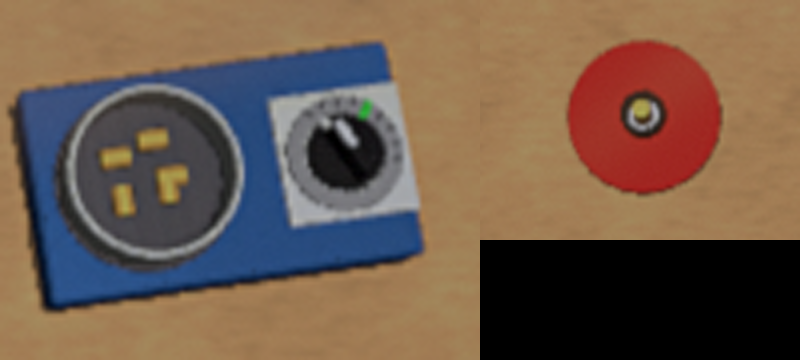

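View pics/side0.png

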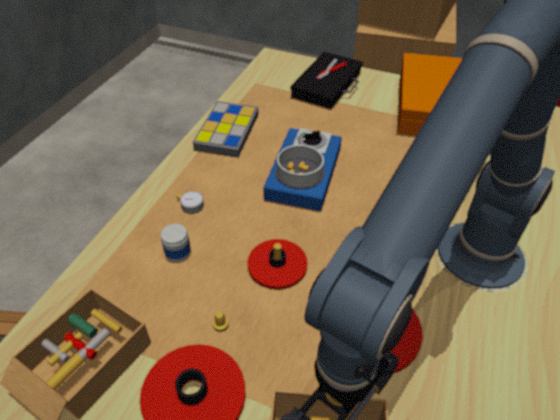

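Enlarged: the small cover with the brass post in its white/black collar fits the description (about 47 px, roughly 150 mm); the other two are larger and have no post. On the dial, the pointer is up-left at crop (330,125) and the green mark is at (366,108), clockwise of it. Next I compute metric positions.

```bash
cat >> h.py <<'E'
def tri(fa,ua,fb,ub):
    A=[];b=[]
    o1,d1=ray(fa,ua);o2,d2=ray(fb,ub)
    s=np.linalg.lstsq(np.c_[d1,-d2],o2-o1,rcond=None)[0]
    p,q=o1+s[0]*d1,o2+s[1]*d2;return (p+q)/2,np.linalg.norm(p-q)
def cloud(f):
    v,u=np.mgrid[:420,:560];d=f["depth"];P=np.stack([(u-f["K"][0,2])/f["K"][0,0]*d,(v-f["K"][1,2])/f["K"][1,1]*d,d],-1)
    V=np.array(f["view"]);return (P-V[:3,3])@V[:3,:3]
E
python3 - <<'E'
from h import *
np.set_printoptions(precision=4,suppress=True)
t=vision.grab_frame("top");m={}
L=["dial_grip","pointer_tip","green_mark","pot_rim","post_grip","collar_grip"]
box={"dial_grip":(370,160),"pointer_tip":(370,160),"green_mark":(370,160),"pot_rim":(320,160),"post_grip":(225,195),"collar_grip":(225,195)}
M=lambda c,l,bx:[x["at"] for x in vision.mark_of(c,l) if bx[0]<x["at"][0]<bx[1] and bx[2]<x["at"][1]<bx[3]]
tb={"dial_grip":(375,420,170,230),"pot_rim":(320,375,170,230),"post_grip":(225,280,195,255)}
tb["pointer_tip"]=tb["green_mark"]=tb["dial_grip"];tb["collar_grip"]=tb["post_grip"]
sb={"dial_grip":(290,330,115,150),"pot_rim":(275,330,145,185),"post_grip":(240,310,230,290)}
sb["pointer_tip"]=sb["green_mark"]=sb["dial_grip"];sb["collar_grip"]=sb["post_grip"]
s=vision.grab_frame("side")
zz={"dial_grip":.077,"pointer_tip":.061,"green_mark":.059,"pot_rim":.105,"post_grip":.061,"collar_grip":.034}
for l in L:
    a=M("top",l,tb[l]);b=M("side",l,sb[l])
    if a: print(l,"top@z",atz(t,a[0],zz[l]))
    if b: print(l,"side@z",atz(s,b[0],zz[l]))
    if a and b: print("  tri",tri(t,a[0],s,b[0]))
p=t["pixels"].astype(int);B,G,R=p[...,0],p[...,1],p[...,2]
v,u=np.mgrid[:420,:560]
red=(R>100)&(G<70)&(abs(u-251)<35)&(abs(v-226)<35)
cs,_=cv2.findContours(red.astype(np.uint8),0,cv2.CHAIN_APPROX_NONE);c=max(cs,key=len)[:,0]
W=np.array([atz(t,x,.016)[:2] for x in c]);print("cover",cv2.minEnclosingCircle(W.astype(np.float32)))
gr=(G>R+40)&(G>B+40)&(abs(u-400)<25)&(abs(v-192)<25)
g=np.array([u[gr].mean(),v[gr].mean()]);print("green px",g,gr.sum(),atz(t,g,.06))
blue=(B>G+35)&(B>R+50)&(abs(u-365)<60)&(abs(v-203)<45)
P=cloud(t);mm=blue&(abs(P[...,2]-.055)<.012)
r=cv2.minAreaRect(P[mm][:,:2].astype(np.float32));print("blue",r,P[mm][:,2].mean())
rim=(P[...,2]>.09)&(P[...,2]<.12)&(abs(u-348)<28)&(abs(v-203)<28)
print("rim",cv2.minEnclosingCircle(P[rim][:,:2].astype(np.float32)),rim.sum())
bar=(P[...,2]>.074)&(P[...,2]<.1)&(abs(u-398)<15)&(abs(v-197)<15)
print("bar",cv2.minAreaRect(P[bar][:,:2].astype(np.float32)),P[bar].mean(0),bar.sum())
po=(P[...,2]>.06)&(P[...,2]<.1)&(abs(u-251)<15)&(abs(v-226)<15);print("post",P[po].mean(0),po.sum())
print(ctrl.get_obs()["position"],ctrl.get_obs()["time"])
E
```

```text
dial_grip top@z [ 0.5383 -0.2204  0.077 ]
dial_grip side@z [ 0.5432 -0.2327  0.077 ]
  tri (array([ 0.537 , -0.2165,  0.0894]), np.float64(0.0022057127107325126))
pointer_tip top@z [ 0.5598 -0.1961  0.061 ]
pointer_tip side@z [ 0.5664 -0.2045  0.061 ]
  tri (array([ 0.5602, -0.1932,  0.0701]), np.float64(0.004548176734077474))
green_mark top@z [ 0.5696 -0.225   0.059 ]
green_mark side@z [ 0.5776 -0.2473  0.059 ]
  tri (array([ 0.5663, -0.218 ,  0.0815]), np.float64(0.00287381103362096))
pot_rim top@z [ 0.5257 -0.0591  0.105 ]
pot_rim side@z [ 0.5245 -0.0621  0.105 ]
  tri (array([ 0.5243, -0.0588,  0.1078]), np.float64(0.0017693473967471658))
post_grip top@z [0.4646 0.2306 0.061 ]
collar_grip top@z [0.4658 0.2151 0.034 ]
collar_grip side@z [0.471  0.2353 0.034 ]
  tri (array([0.4735, 0.217 , 0.0105]), np.float64(0.009554166044700064))
cover ((0.46502047777175903, 0.23132267594337463), 0.07499020546674728)
green px [401. 187.] 11 [ 0.5701 -0.2346  0.06  ]
blue ((0.5248502492904663, -0.12094883620738983), (0.1663137972354889, 0.2848995327949524), 6.574066162109375) 0.0554325577361891
rim ((0.5192657113075256, -0.06283967196941376), 0.06521212309598923) 304
bar ((0.5376356244087219, -0.21616268157958984), (0.045215487480163574, 0.014497550204396248), 35.593936920166016) [ 0.5368 -0.2152  0.0859] 83
post [0.4657 0.2295 0.0754] 30
[0.2077 0.6423 0.2226] 1.65
```

```bash
cat >> h.py <<'E'
def pose():
    o=ctrl.get_obs();return np.array(o["position"]),o["ee_rot"],o
def plan(targets,g=87):
    """targets: list of (x,y,z,yaw_deg); rows in tool axes, assuming level tool"""
    p,r,o=pose();y=np.radians(r[2]);p=p.copy();k=0
    print("now",np.round(p,4),np.round(r,1),"t",round(o["time"],2),"F",np.round(o["force"],1),"w",round(o["width"]*87,1))
    for T in targets:
        d=np.array(T[:3])-p;dy=-(np.radians(T[3])-y);dy=(dy+np.pi)%(2*np.pi)-np.pi
        n=int(np.ceil(max(np.linalg.norm(d)/.048,abs(dy)/.145,1)))
        for i in range(n):
            w=d/n;c,s=np.cos(y),np.sin(y)
            print(k//5,[round(1000*(c*w[0]+s*w[1])),round(1000*(s*w[0]-c*w[1])),round(-1000*w[2]),round(dy/n,3),g]);y-=dy/n;k+=1
        p=np.array(T[:3])
E
python3 -c "
from h import *
plan([(.43,.25,.22,100),(.5365,-.2155,.17,35.6)])"
```

```text
now [0.2077 0.6423 0.2226] [180.   -0.  162.1] t 1.65 F [ 0.4  0.2 -0.2] w 87.0
0 [-33, -30, 0, np.float64(0.108), 87]
0 [-36, -27, 0, np.float64(0.108), 87]
0 [-39, -23, 0, np.float64(0.108), 87]
0 [-41, -18, 0, np.float64(0.108), 87]
0 [-43, -14, 0, np.float64(0.108), 87]
1 [-44, -9, 0, np.float64(0.108), 87]
1 [-45, -4, 0, np.float64(0.108), 87]
1 [-45, 1, 0, np.float64(0.108), 87]
1 [-45, 6, 0, np.float64(0.108), 87]
1 [-44, 10, 0, np.float64(0.108), 87]
2 [-43, 2, 5, np.float64(0.102), 87]
2 [-43, 7, 5, np.float64(0.102), 87]
2 [-42, 11, 5, np.float64(0.102), 87]
2 [-41, 15, 5, np.float64(0.102), 87]
2 [-39, 19, 5, np.float64(0.102), 87]
3 [-37, 23, 5, np.float64(0.102), 87]
3 [-34, 27, 5, np.float64(0.102), 87]
3 [-31, 30, 5, np.float64(0.102), 87]
3 [-28, 33, 5, np.float64(0.102), 87]
3 [-25, 36, 5, np.float64(0.102), 87]
4 [-21, 38, 5, np.float64(0.102), 87]
```

jog_arm(increments=[-33,-30,0,0.108,87,-36,-27,0,0.108,87,-39,-23,0,0.108,87,-41,-18,0,0.108,87,-43,-14,0,0.108,87], squeeze=20)

```text
time: 2.15
position: [0.3144, 0.4465, 0.2208]
ee_rot: [180.0, -0.3, 130.7]
force: [2.3, -0.0, 0.1]
width: 0.998
```

jog_arm(increments=[-44,-9,0,0.108,87,-45,-4,0,0.108,87,-45,1,0,0.108,87,-45,6,0,0.108,87,-44,10,0,0.108,87])

```text
time: 2.65
position: [0.427, 0.2406, 0.221]
ee_rot: [180.0, -0.5, 98.5]
force: [0.7, -0.1, 0.2]
width: 1.002
```

jog_arm(increments=[-43,2,5,0.102,87,-43,7,5,0.102,87,-42,11,5,0.102,87,-41,15,5,0.102,87,-39,19,5,0.102,87])

```text
time: 3.15
position: [0.4718, 0.0194, 0.1959]
ee_rot: [179.9, -0.9, 68.0]
force: [-0.1, 0.1, 0.4]
width: 0.997
```

```bash
python3 -c "
from h import *
plan([(.5365,-.2155,.16,35.6),(.5365,-.2155,.067,35.6)],50)"
```

```text
now [0.4718 0.0194 0.1959] [179.9  -0.9  68. ] t 3.15 F [-0.1  0.1  0.4] w 86.7
0 [-32, 25, 6, np.float64(0.094), 50]
0 [-30, 28, 6, np.float64(0.094), 50]
0 [-27, 30, 6, np.float64(0.094), 50]
0 [-24, 33, 6, np.float64(0.094), 50]
0 [-21, 35, 6, np.float64(0.094), 50]
1 [-18, 37, 6, np.float64(0.094), 50]
1 [0, 0, 46, np.float64(0.0), 50]
1 [0, 0, 46, np.float64(0.0), 50]
```

jog_arm(increments=[-32,25,6,0.094,50,-30,28,6,0.094,50,-27,30,6,0.094,50,-24,33,6,0.094,50,-21,35,6,0.094,50])

```text
time: 3.65
position: [0.5274, -0.1846, 0.1645]
ee_rot: [-179.8, -1.2, 40.0]
force: [0.5, 0.3, 0.6]
width: 0.637
```

jog_arm(increments=[-18,37,6,0.094,50,0,0,0,0,50])

```text
time: 3.85
position: [0.5376, -0.2324, 0.1577]
ee_rot: [-180.0, -1.0, 33.9]
force: [-0.9, -0.5, -0.1]
width: 0.585
```

```bash
python3 -c "
from h import *
plan([(.5365,-.2155,.067,35.6)],50)
f=vision.grab_frame('top');cv2.imwrite('pics/c2.png',cv2.resize(f['pixels'][150:255,310:450],(800,600),interpolation=2))"
```

```text
now [ 0.5376 -0.2324  0.1577] [-180.    -1.    33.9] t 3.85 F [-0.9 -0.5 -0.1] w 50.9
0 [4, -7, 45, np.float64(-0.015), 50]
0 [4, -7, 45, np.float64(-0.015), 50]
```

jog_arm(increments=[8,-14,30,-0.03,50,0,0,30,0,50,0,0,0,0,50])

```text
time: 4.2
position: [0.5386, -0.2096, 0.0976]
ee_rot: [-179.8, -1.3, 36.2]
force: [-0.3, 0.1, -0.3]
width: 0.574
```

```bash
python3 -c "
from h import *
plan([(.5365,-.2155,.067,35.6)],50)"
```

```text
now [ 0.5386 -0.2096  0.0976] [-179.8   -1.3   36.2] t 4.2 F [-0.3  0.1 -0.3] w 49.9
0 [-5, 4, 31, np.float64(0.01), 50]
```

jog_arm(increments=[-4,4,0,0.01,50,0,0,15,0,50,0,0,13,0,50,0,0,0,0,50])

```text
time: 4.6
position: [0.5407, -0.2136, 0.0712]
ee_rot: [180.0, -1.6, 35.8]
force: [0.1, -0.1, -0.8]
width: 0.575
```

```bash
python3 -c "
from h import *
plan([(.5365,-.2155,.067,35.6)],50)
f=vision.grab_frame('side');cv2.imwrite('pics/c3.png',cv2.resize(f['pixels'][80:200,240:400],(800,600),interpolation=2))"
```

```text
now [ 0.5407 -0.2136  0.0712] [180.   -1.6  35.8] t 4.6 F [ 0.1 -0.1 -0.8] w 50.0
0 [-4, -1, 4, np.float64(0.003), 50]
```

View pics/c3.png

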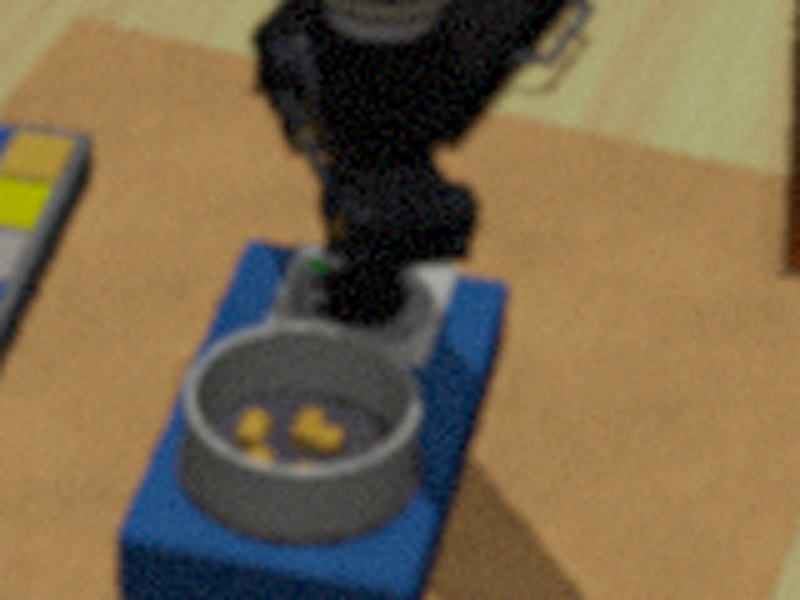

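The gripper stands over the dial with the fingers straddling the bar; the green mark is at about (320,267) in the crop. Closing.

jog_arm(increments=[-4,-1,4,0,50,0,0,0,0,8,0,0,0,0,8,0,0,0,0,8,0,0,0,0,8], squeeze=20)

```text
time: 5.15
position: [0.5377, -0.2164, 0.0688]
ee_rot: [179.8, -1.7, 35.7]
force: [-0.1, 0.4, 0.4]
width: 0.295
```

jog_arm(increments=[0,0,0,0,8,0,0,0,0,8])

```text
time: 5.35
position: [0.5368, -0.215, 0.0687]
ee_rot: [-180.0, -1.7, 35.7]
force: [-2.3, 0.5, 3.0]
width: 0.136
```

jog_arm(increments=[0,0,0,0.1,8,0,0,0,0.1,8,0,0,0,0.1,8,0,0,0,0.1,8,0,0,0,0.1,8])

```text
time: 5.85
position: [0.5368, -0.2151, 0.0688]
ee_rot: [-179.2, -1.5, 6.1]
force: [-1.3, 0.6, -1.0]
width: 0.138
```

jog_arm(increments=[0,0,0,0.1,8,0,0,0,0.1,8,0,0,0,0.1,8,0,0,0,0,8,0,0,0,0,8])

```text
time: 6.35
position: [0.5368, -0.215, 0.0688]
ee_rot: [-178.9, -1.2, -11.5]
force: [-0.1, 0.6, 0.8]
width: 0.137
```

```bash
python3 -c "
from h import *
plan([(.5365,-.2155,.068,-30)],8)
# green estimate from both early images
for c in('top','side'):
    f=vision.grab_frame(c);p=cv2.imread(f'pics/{c}0.png').astype(int);B,G,R=p[...,0],p[...,1],p[...,2]
    q=proj(f,(.568,-.233,.059));v,u=np.mgrid[:420,:560]
    w=np.clip(G-np.maximum(R,B)-15,0,None)*((abs(u-q[0])<14)&(abs(v-q[1])<14))
    g=[(u*w).sum()/w.sum(),(v*w).sum()/w.sum()];P=atz(f,g,.059);print(c,g,P,np.degrees(np.arctan2(P[1]+.2153,P[0]-.5364)))
"
```

```text
now [ 0.5368 -0.215   0.0688] [-178.9   -1.2  -11.5] t 6.35 F [-0.1  0.6  0.8] w 11.9
0 [0, 0, 0, np.float64(0.107), 8]
0 [0, 0, 0, np.float64(0.107), 8]
0 [0, 0, 0, np.float64(0.107), 8]
top [np.float64(400.8888888888889), np.float64(187.07365792759052)] [ 0.57004166 -0.2345879   0.059     ] -29.827101281923213
side [np.float64(303.25773195876286), np.float64(132.8556701030928)] [ 0.57300365 -0.23887128  0.059     ] -32.77990973535781
```

jog_arm(increments=[0,0,0,0.11,8,0,0,0,0.11,8,0,0,0,0.11,8,0,0,0,0,8,0,0,0,0,8])

```text
time: 6.95
position: [0.5368, -0.2149, 0.0687]
ee_rot: [-178.5, -0.7, -30.7]
force: [-2.2, 1.4, 0.8]
width: 0.134
```

Release, rise clear and check the dial from the side.

jog_arm(increments=[0,0,0,0,40,0,0,0,0,40,0,0,0,0,40,0,0,-40,0,50,0,0,-45,0,50])

```text
time: 7.45
position: [0.5321, -0.2143, 0.1505]
ee_rot: [-178.6, -0.1, -30.4]
force: [1.0, -0.0, 0.7]
width: 0.507
```

```bash
python3 -c "
from h import *
plan([(.485,.0,.19,10),(.44,.15,.19,60),(.4655,.2300,.14,90)],60)"
```

```text
now [ 0.5321 -0.2143  0.1505] [-1.786e+02 -1.000e-01 -3.040e+01] t 7.45 F [ 1.  -0.   0.7] w 44.1
0 [-30, -32, -8, np.float64(-0.141), 60]
0 [-25, -36, -8, np.float64(-0.141), 60]
0 [-20, -39, -8, np.float64(-0.141), 60]
0 [-14, -42, -8, np.float64(-0.141), 60]
0 [-8, -43, -8, np.float64(-0.141), 60]
1 [-3, -22, 0, np.float64(-0.125), 60]
1 [0, -22, 0, np.float64(-0.125), 60]
1 [3, -22, 0, np.float64(-0.125), 60]
1 [6, -22, 0, np.float64(-0.125), 60]
1 [8, -21, 0, np.float64(-0.125), 60]
2 [11, -20, 0, np.float64(-0.125), 60]
2 [13, -18, 0, np.float64(-0.125), 60]
2 [21, -4, 12, np.float64(-0.131), 60]
2 [21, -2, 12, np.float64(-0.131), 60]
2 [21, 1, 12, np.float64(-0.131), 60]
3 [21, 4, 12, np.float64(-0.131), 60]
```

jog_arm(increments=[-30,-32,-8,-0.141,60,-25,-36,-8,-0.141,60,-20,-39,-8,-0.141,60,-14,-42,-8,-0.141,60,-8,-43,-8,-0.141,60])

```text
time: 7.95
position: [0.4846, -0.0049, 0.1996]
ee_rot: [-179.7, -1.7, 10.8]
force: [1.5, 0.4, 1.0]
width: 0.692
```

```bash
python3 - <<'E'
from h import *
np.set_printoptions(precision=4,suppress=True)
t=vision.grab_frame('top');s=vision.grab_frame('side')
for c,f in(('top',t),('side',s)):
    for l in('dial_grip','pointer_tip','green_mark'):
        for m in vision.mark_of(c,l)[:2]:print(c,l,m,atz(f,m["at"],.06))
def cr(f,n=40):
    q=proj(f,(.5364,-.2153,.065)).astype(int);return cv2.resize(f['pixels'][q[1]-22:q[1]+22,q[0]-22:q[0]+22],(400,400),interpolation=2)
cv2.imwrite('pics/c4.png',np.hstack([cr(t),cr(s)]))
plan([(.44,.15,.19,60),(.4655,.2300,.14,90)],60)
E
```

```text
top dial_grip {'at': [397.9, 195.4], 'score': 0.74} [ 0.544  -0.2233  0.06  ]
top pointer_tip {'at': [398.7, 189.5], 'score': 0.7} [ 0.5624 -0.227   0.06  ]
top green_mark {'at': [399.5, 186.9], 'score': 0.59} [ 0.5705 -0.2301  0.06  ]
side green_mark {'at': [179.1, 251.2], 'score': 0.58} [0.6845 0.3235 0.06  ]
now [ 0.4851 -0.0082  0.1991] [-179.8   -1.7   10.3] t 8.35 F [-0.3 -0.8 -0.7] w 60.0
0 [-3, -27, 2, np.float64(-0.145), 60]
0 [1, -27, 2, np.float64(-0.145), 60]
0 [5, -27, 2, np.float64(-0.145), 60]
0 [9, -26, 2, np.float64(-0.145), 60]
0 [13, -24, 2, np.float64(-0.145), 60]
1 [16, -22, 2, np.float64(-0.145), 60]
1 [21, -4, 12, np.float64(-0.131), 60]
1 [21, -2, 12, np.float64(-0.131), 60]
1 [21, 1, 12, np.float64(-0.131), 60]
1 [21, 4, 12, np.float64(-0.131), 60]
```

View pics/c4.png

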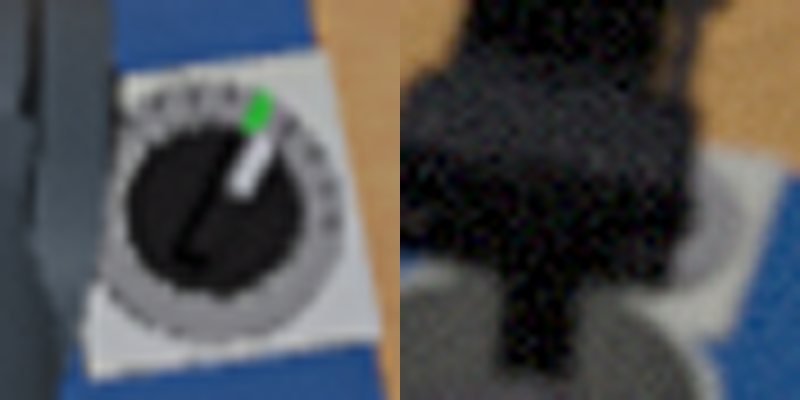

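The dial crop shows the white pointer nearly in line with the green mark at (259,112), but the bar top is raised, so there is parallax. I check this in rectified world planes.

```bash
cat > rect.py <<'E'
from h import *
def rect(f,z,c=(.5364,-.2153),h=.05,s=.00025):
    n=int(2*h/s);j,i=np.mgrid[:n,:n]  # rows: x decreasing, cols: y decreasing
    X=c[0]+h-j*s;Y=c[1]+h-i*s
    V=np.array(f["view"]);P=np.stack([X,Y,np.full_like(X,z)],-1)@V[:3,:3].T+V[:3,3];q=P@np.array(f["K"]).T
    m=(q[...,:2]/q[...,2:]).astype(np.float32);return cv2.remap(f["pixels"],m,None,cv2.INTER_CUBIC),X,Y
E
python3 - <<'E'
from rect import *
t=vision.grab_frame('top')
a,X,Y=rect(t,.059);b,_,_=rect(t,.085)
B,G,R=[a[...,k].astype(int) for k in range(3)]
w=np.clip(G-np.maximum(R,B)-20,0,None);gx,gy=(X*w).sum()/w.sum(),(Y*w).sum()/w.sum()
# ring vs white plate / disc contours at z=.061
g=cv2.cvtColor(rect(t,.061)[0],cv2.COLOR_BGR2GRAY)
r=np.hypot(X-.5364,Y+.2153)
dk=((g<75)&(r<.034)).astype(np.uint8);cs,_=cv2.findContours(dk,0,1);h=max(cs,key=cv2.contourArea)
(cx,cy),rad=cv2.minEnclosingCircle(h);print("disc centre z.061",.5364+.05-cy*.00025,-.2153+.05-cx*.00025,rad*.25)
m=b.min(2).astype(int);r2=np.hypot(X-.5364,Y+.2153);k=(m>120)&(r2<.026)
pts=np.c_[X[k],Y[k]];print("white n",k.sum(),pts.mean(0));_,_,vt=np.linalg.svd(pts-pts.mean(0));d=vt[0]*np.sign(vt[0][0]);print("line dir",np.degrees(np.arctan2(d[1],d[0])),"from axis",np.degrees(np.arctan2(pts[:,1].mean()+.2153,pts[:,0].mean()-.5364)))
print("green",gx,gy,np.degrees(np.arctan2(gy+.2153,gx-.5364)),"plus/minus 2mm lateral =3deg")
for im in(a,b):
    for R_ in(.03,.045):cv2.circle(im,(200,200),int(R_/.00025),(0,255,255),1)
    an=np.radians(-30.7);cv2.line(im,(200,200),(int(200-180*np.sin(an)),int(200-180*np.cos(an))),(255,0,255),1)
cv2.imwrite('pics/c5.png',np.hstack([a,b]))
E
```

```text
disc centre z.061 0.5372683815002441 -0.21627759628295898 30.905824661254883
white n 2515 [ 0.54840785 -0.22447853]
line dir -37.14354581625708 from axis -37.393471187953274
green 0.5705073698726087 -0.2346835792146391 -29.61002757627339 plus/minus 2mm lateral =3deg
```

View pics/c5.png

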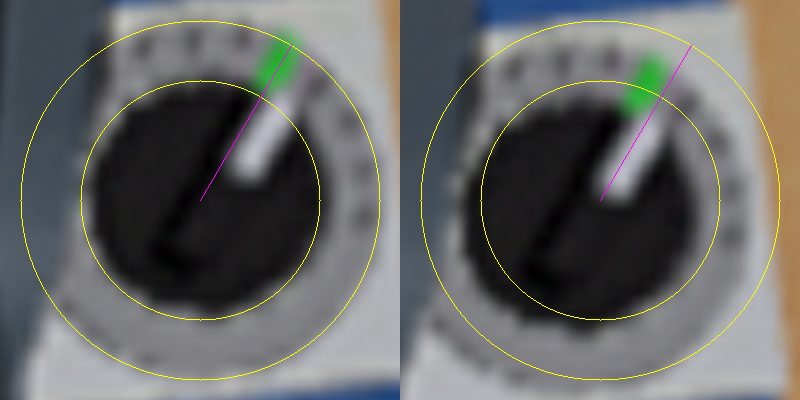

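jog_arm(increments=[-3,-27,2,-0.145,60,1,-27,2,-0.145,60,5,-27,2,-0.145,60,9,-26,2,-0.145,60,13,-24,2,-0.145,60])

```text
time: 8.9
position: [0.4493, 0.1156, 0.1882]
ee_rot: [178.7, -1.2, 51.9]
force: [0.5, -0.8, 0.2]
width: 0.687
```

```bash
python3 - <<'E'
from h import *
t=vision.grab_frame("top");P=cloud(t);v,u=np.mgrid[:420,:560]
bar=(P[...,2]>.074)&(P[...,2]<.1)&(abs(u-398)<15)&(abs(v-197)<15)
print("bar",cv2.minAreaRect(P[bar][:,:2].astype(np.float32)),bar.sum())
plan([(.4655,.2300,.13,90)],60)
E
```

```text
bar ((0.537045955657959, -0.21552704274654388), (0.012465392239391804, 0.045522138476371765), 59.5631103515625) 75
now [0.4478 0.1203 0.1876] [178.9  -1.2  52.6] t 8.95 F [-0.2  3.8  0.1] w 60.0
0 [20, -11, 12, np.float64(-0.131), 60]
0 [21, -8, 12, np.float64(-0.131), 60]
0 [22, -5, 12, np.float64(-0.131), 60]
0 [22, -2, 12, np.float64(-0.131), 60]
0 [22, 1, 12, np.float64(-0.131), 60]
```

Depth gives the bar at -30.4° and the colour fit gives green at about -29.5°, so the dial is set. Now the lids.

jog_arm(increments=[20,-11,12,-0.131,60,21,-8,12,-0.131,60,22,-5,12,-0.131,60,22,-2,12,-0.131,60,16,0,10,-0.131,60])

```text
time: 9.45
position: [0.4698, 0.223, 0.1285]
ee_rot: [178.3, -0.2, 90.6]
force: [0.2, 0.1, 0.5]
width: 0.691
```

jog_arm(increments=[0,0,0,0,50])

```text
time: 9.55
position: [0.4698, 0.2236, 0.127]
ee_rot: [178.4, -0.1, 90.7]
force: [0.5, -0.9, 0.0]
width: 0.65
```

```bash
python3 - <<'E'
from h import *
plan([(.4655,.2300,.052,90)],50)
E
```

```text
now [0.4698 0.2236 0.127 ] [ 1.784e+02 -1.000e-01  9.070e+01] t 9.55 F [ 0.5 -0.9  0. ] w 56.5
0 [3, -2, 37, np.float64(0.006), 50]
0 [3, -2, 37, np.float64(0.006), 50]
```

jog_arm(increments=[5,-3,20,0,50,4,-2,20,0,50,0,0,20,0,50,0,0,14,0,50,0,0,0,0,50])

```text
time: 10.05
position: [0.4713, 0.2248, 0.052]
ee_rot: [178.2, 0.0, 89.1]
force: [0.4, 0.5, 0.2]
width: 0.576
```

```bash
python3 - <<'E'
from h import *
t=vision.grab_frame("side");q=proj(t,(.4655,.23,.06)).astype(int)
cv2.imwrite("pics/c6.png",cv2.resize(t["pixels"][q[1]-45:q[1]+45,q[0]-60:q[0]+60],(640,480),interpolation=2))
plan([(.4655,.2300,.052,90)],50)
E
```

```text
now [0.472  0.2249 0.0529] [178.1  -0.   89.1] t 10.1 F [ 0.5 -0.2  1.4] w 49.8
0 [5, -7, 1, np.float64(-0.016), 50]
```

View pics/c6.png

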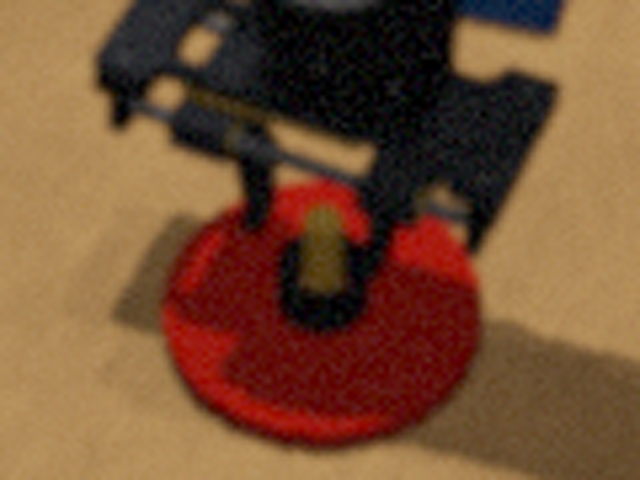

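The post at (322,250) stands between the finger tips at (258,220) and (375,260), slightly in front of the finger line, which matches the +5 mm y correction. Correct and close.

jog_arm(increments=[5,-6,1,0,50,0,0,0,0,50,0,0,0,0,50])

```text
time: 10.4
position: [0.4674, 0.2301, 0.0539]
ee_rot: [177.9, -0.2, 88.9]
force: [-0.4, -0.2, 0.1]
width: 0.574
```

jog_arm(increments=[2,0,0,0,30,0,0,0,0,14,0,0,0,0,14,0,0,0,0,14,0,0,0,0,14], squeeze=40)

```text
time: 10.9
position: [0.4675, 0.2333, 0.0552]
ee_rot: [177.9, -0.3, 88.9]
force: [-2.6, 0.7, 0.4]
width: 0.214
```

jog_arm(increments=[0,0,0,0,14,0,0,0,0,14])

```text
time: 11.1
position: [0.4672, 0.2332, 0.0553]
ee_rot: [178.0, -0.3, 88.9]
force: [0.2, 0.1, 1.2]
width: 0.192
```

jog_arm(increments=[0,0,-8,0,14,0,0,-15,0,14,0,0,-25,0,14,0,0,-30,0,14,0,0,-30,0,14])

```text
time: 11.6
position: [0.458, 0.2292, 0.161]
ee_rot: [178.7, 0.4, 88.8]
force: [0.5, 0.5, -5.0]
width: 0.195
```

jog_arm(increments=[0,0,-20,0,14,0,0,0,0,14])

```text
time: 11.8
position: [0.459, 0.2295, 0.1848]
ee_rot: [178.4, 0.2, 88.8]
force: [-0.2, 1.7, -4.5]
width: 0.196
```

```bash
python3 - <<'E'
from h import *
t=vision.grab_frame("side");o=ctrl.get_obs();q=proj(t,o["position"]).astype(int)
cv2.imwrite("pics/c7.png",cv2.resize(t["pixels"][q[1]-45:q[1]+45,q[0]-60:q[0]+60],(480,360),interpolation=2))
plan([(.519,-.062,.19,88)],14)
E
```

```text
now [0.458  0.2291 0.1834] [178.5   0.3  88.8] t 11.85 F [-0.3  0.4 -3.6] w 17.1
0 [-41, 10, -1, np.float64(0.002), 14]
0 [-41, 10, -1, np.float64(0.002), 14]
0 [-41, 10, -1, np.float64(0.002), 14]
0 [-41, 10, -1, np.float64(0.002), 14]
0 [-41, 10, -1, np.float64(0.002), 14]
1 [-41, 10, -1, np.float64(0.002), 14]
1 [-41, 10, -1, np.float64(0.002), 14]
```

View pics/c7.png

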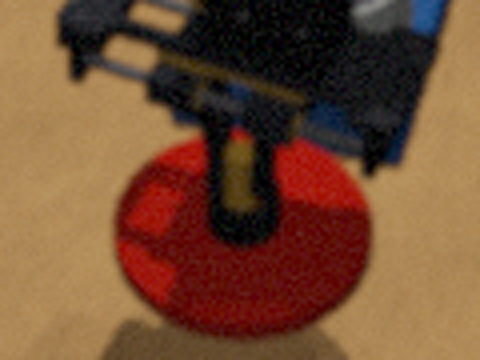

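The pair is lifted together: post in the jaws at (240,170), cover hanging level. Carry it to the pot.

jog_arm(increments=[-20,5,-5,0,14,-30,8,-4,0,14,-35,8,-1,0,14,-35,8,0,0,14,-35,8,0,0,14])

```text
time: 12.35
position: [0.4863, 0.0741, 0.1872]
ee_rot: [179.2, 0.6, 89.6]
force: [0.3, 0.2, -4.1]
width: 0.194
```

jog_arm(increments=[-35,8,0,0,14,-35,8,0,0,14,-25,6,0,0,14,-12,3,0,0,14,0,0,0,0,14])

```text
time: 12.85
position: [0.5047, -0.0449, 0.1804]
ee_rot: [-180.0, 1.0, 89.0]
force: [-0.4, 0.2, -3.3]
width: 0.195
```

```bash
python3 - <<'E'
from h import *
plan([(.520,-.0583,.185,88)],14)
E
```

```text
now [ 0.5047 -0.0449  0.1804] [-180.    1.   89.] t 12.85 F [-0.4  0.2 -3.3] w 17.0
0 [-13, 16, -5, np.float64(0.017), 14]
```

jog_arm(increments=[-13,15,-3,0,14,0,0,0,0,14,0,0,0,0,14])

```text
time: 13.15
position: [0.5163, -0.0559, 0.1793]
ee_rot: [-179.5, 1.0, 89.1]
force: [0.4, 0.1, -3.7]
width: 0.192
```

```bash
python3 - <<'E'
from h import *
plan([(.520,-.0583,.180,88)],14)
t=vision.grab_frame("top");s=vision.grab_frame("side");q=proj(s,(.52,-.06,.12)).astype(int);q2=proj(t,(.52,-.06,.12)).astype(int)
for f in(s,t):
    for c,z,R,col in(((.519,-.0618),.105,.065,(0,255,0)),):
        for a in np.linspace(0,6.28,60):
            k=proj(f,(c[0]+R*np.cos(a),c[1]+R*np.sin(a),z));cv2.circle(f["pixels"],tuple(int(round(x)) for x in k),0,col,-1)
C=lambda f,q:cv2.resize(f["pixels"][q[1]-40:q[1]+40,q[0]-40:q[0]+40],(400,400),interpolation=2)
cv2.imwrite("pics/c8.png",np.hstack([C(s,q),C(t,q2)]))
# red circle at cover height
o=ctrl.get_obs();zc=o["position"][2]-.0553+.016
for n,f in(("side",vision.grab_frame("side")),("top",vision.grab_frame("top"))):
    p=f["pixels"].astype(int);v,u=np.mgrid[:420,:560];c=proj(f,(o["position"][0],o["position"][1],zc))
    red=((p[...,2]>60)&(p[...,1]<p[...,2]*.45)&(np.hypot(u-c[0],v-c[1])<45)).astype(np.uint8)
    cs,_=cv2.findContours(red,0,1);W=np.array([atz(f,x,zc)[:2] for x in np.vstack(cs)[:,0]],np.float32);print(n,cv2.minEnclosingCircle(W),len(W))
E
```

```text
now [ 0.5163 -0.0559  0.1793] [-179.5    1.    89.1] t 13.15 F [ 0.4  0.1 -3.7] w 16.7
0 [-2, 4, -1, np.float64(0.018), 14]
side ((0.511019229888916, -0.05965379253029823), 0.08490916341543198) 170
top ((0.5167350769042969, -0.033259645104408264), 0.06726226210594177) 101
```

View pics/c8.png

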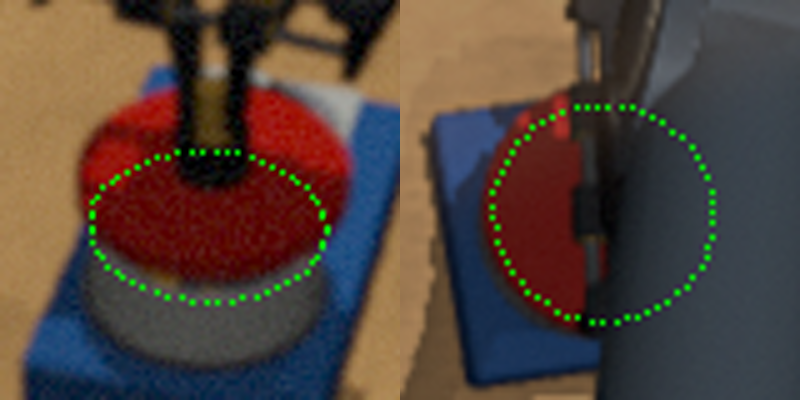

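Side view: the cover hangs just above the pot, a few mm toward -x of the dotted rim estimate. Taking tool tilt into account, the lid needs about +6 mm in x.

```bash
cat >> h.py <<'E'
from scipy.spatial.transform import Rotation as Ro
def step(T,n=1):
    p,r,o=pose();R=Ro.from_euler("xyz",r,degrees=True)
    print("now",np.round(p,4),np.round(r,1),"t",round(o["time"],2),"F",np.round(o["force"],1),"w",round(o["width"]*87,1),"toolz",np.round(R.as_matrix()[:,2],3))
    print(n,"rows of",np.round(R.inv().apply(np.array(T[:3])-p)*1000/n,1))
E
python3 -c "
from h import *
step((.523,-.057,.168))"
```

```text
now [ 0.5171 -0.0562  0.1803] [-179.6    1.    89.1] t 13.35 F [ 0.1 -0.4 -3.7] w 17.0 toolz [-0.007 -0.017 -1.   ]
1 rows of [-0.5  6.  12.3]
```

jog_arm(increments=[-1,6,0,0,14,0,0,6,0,14,0,0,6,0,14,0,0,0,0,14])

```text
time: 13.75
position: [0.5233, -0.056, 0.1672]
ee_rot: [-179.6, 0.9, 89.2]
force: [-0.1, 0.4, -3.5]
width: 0.195
```

```bash
python3 -c "
from h import *
step((.523,-.057,.152))"
```

```text
now [ 0.5233 -0.056   0.1672] [-179.6    0.9   89.2] t 13.75 F [-0.1  0.4 -3.5] w 17.0 toolz [-0.007 -0.016 -1.   ]
1 rows of [-0.8 -0.2 15.2]
```

jog_arm(increments=[-1,0,4,0,14,0,0,4,0,14,0,0,2,0,14,0,0,0,0,14])

```text
time: 14.15
position: [0.5228, -0.0574, 0.1559]
ee_rot: [-179.5, 0.9, 89.2]
force: [-0.5, -0.6, -4.4]
width: 0.199
```

jog_arm(increments=[0,0,2,0,14,0,0,1,0,14,0,0,0,0,14])

```text
time: 14.45
position: [0.5224, -0.0582, 0.153]
ee_rot: [-179.5, 1.0, 89.2]
force: [-0.3, 0.1, -4.3]
width: 0.196
```

jog_arm(increments=[0,0,1,0,14,0,0,1,0,14,0,0,0,0,14])

```text
time: 14.75
position: [0.5222, -0.059, 0.1518]
ee_rot: [-179.5, 1.0, 89.1]
force: [-1.9, -0.3, -1.4]
width: 0.192
```

jog_arm(increments=[0,0,1,0,14,0,0,1,0,14,0,0,0,0,14])

```text
time: 15.05
position: [0.5218, -0.0593, 0.1513]
ee_rot: [-179.5, 0.9, 89.1]
force: [-1.6, -0.3, -0.3]
width: 0.192
```

jog_arm(increments=[0,0,1,0,14,0,0,1,0,14,0,0,0,0,14], squeeze=8)

```text
time: 15.35
position: [0.5208, -0.0596, 0.1499]
ee_rot: [-179.3, 0.8, 89.1]
force: [-2.7, 0.0, 0.1]
width: 0.21
```

jog_arm(increments=[0,0,1,0,14,0,0,1,0,14,0,0,0,0,14])

```text
time: 15.65
position: [0.5207, -0.0596, 0.1496]
ee_rot: [-179.3, 0.7, 89.1]
force: [-2.6, -0.7, -1.2]
width: 0.203
```

```bash
python3 - <<'E'
from h import *
step((.522,-.0593,.149))
s=vision.grab_frame("side");P=cloud(s);q=proj(s,(.52,-.06,.12)).astype(int)
p=s["pixels"].astype(int);v,u=np.mgrid[:420,:560]
red=(p[...,2]>70)&(p[...,1]<p[...,2]*.4)&(np.hypot(u-q[0],v-q[1])<40)&(P[...,2]>.09)&(P[...,2]<.14)
X=P[red];A=np.c_[X[:,0]-.52,X[:,1]+.06,np.ones(len(X))];k=np.linalg.lstsq(A,X[:,2],rcond=None)[0]
for _ in range(3):
    e=abs(A@k-X[:,2])<.004;k=np.linalg.lstsq(A[e],X[e,2],rcond=None)[0]
print("plane slope",k,e.sum(),"expect z .113")
E
```

```text
now [ 0.5207 -0.0596  0.1496] [-179.3    0.7   89.1] t 15.65 F [-2.6 -0.7 -1.2] w 17.7 toolz [-0.012 -0.012 -1.   ]
1 rows of [0.3 1.3 0.6]
plane slope [ 2.40121407e-06 -2.54449868e-03  1.14005747e-01] 1153 expect z .113
```

Seated: the cover plane is level at z = 0.114 (0.113 expected). Let go.

jog_arm(increments=[0,0,0,0,30,0,0,0,0,65,0,0,0,0,65,0,0,0,0,65,0,0,0,0,65])

```text
time: 16.2
position: [0.5246, -0.0586, 0.1497]
ee_rot: [-179.7, 0.8, 89.2]
force: [0.3, 0.0, -0.5]
width: 0.574
```

```bash
python3 - <<'E'
from h import *
step((.5195,-.0625,.14))
s=vision.grab_frame("side");P=cloud(s);q=proj(s,(.52,-.06,.12)).astype(int)
p=s["pixels"].astype(int);v,u=np.mgrid[:420,:560]
red=(p[...,2]>70)&(p[...,1]<p[...,2]*.4)&(np.hypot(u-q[0],v-q[1])<40)&(P[...,2]>.09)&(P[...,2]<.14)
X=P[red];A=np.c_[X[:,0]-.52,X[:,1]+.06,np.ones(len(X))];k=np.linalg.lstsq(A,X[:,2],rcond=None)[0]
for _ in range(3):
    e=abs(A@k-X[:,2])<.004;k=np.linalg.lstsq(A[e],X[e,2],rcond=None)[0]
print("plane",k,e.sum(),cv2.minEnclosingCircle(X[e][:,:2].astype(np.float32)))
for l in("post_grip","collar_grip"):
    m=vision.mark_of("side",l)[0];print(l,m,atz(s,m["at"],.156 if l[0]=="p" else .129))
cv2.imwrite("pics/c9.png",cv2.resize(s["pixels"][q[1]-45:q[1]+45,q[0]-60:q[0]+60],(640,480),interpolation=2))
E
```

```text
now [ 0.5246 -0.0586  0.1497] [-179.7    0.8   89.2] t 16.2 F [ 0.3  0.  -0.5] w 49.9 toolz [-0.005 -0.013 -1.   ]
1 rows of [-3.8 -5.   9.8]
plane [ 0.00194002 -0.00190092  0.1140167 ] 1125 ((0.5209271907806396, -0.06490321457386017), 0.07715044170618057)
post_grip {'at': [299.0, 145.1], 'score': 0.64} [ 0.52246521 -0.05777644  0.156     ]
collar_grip {'at': [189.5, 384.1], 'score': 0.88} [0.47093383 0.63372715 0.129     ]
```

View pics/c9.png

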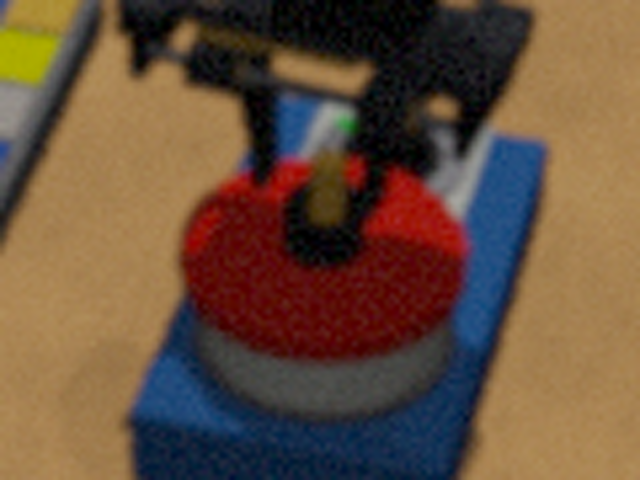

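The fingers are open around the post at (327,190), and the cover sits level on the pot. Now centre and lower over the collar.

jog_arm(increments=[-4,-4,0,0,70,0,0,0,0,70,0,0,0,0,70])

```text
time: 16.65
position: [0.5198, -0.0632, 0.1498]
ee_rot: [-179.7, 0.8, 89.1]
force: [-0.4, 0.5, -0.8]
width: 0.796
```

```bash
python3 -c "
from h import *
step((.520,-.0625,.118))"
```

```text
now [ 0.5198 -0.0632  0.1498] [-179.7    0.8   89.1] t 16.65 F [-0.4  0.5 -0.8] w 69.2 toolz [-0.005 -0.013 -1.   ]
1 rows of [ 1.1  0.3 31.8]
```

jog_arm(increments=[1,0,10,0,70,0,0,10,0,70,0,0,5,0,70,0,0,0,0,70])

```text
time: 17.05
position: [0.5193, -0.0623, 0.1221]
ee_rot: [-179.7, 0.8, 89.1]
force: [-0.5, 1.0, -0.4]
width: 0.807
```

```bash
python3 -c "
from h import *
step((.520,-.0625,.119))"
```

```text
now [ 0.5193 -0.0623  0.1221] [-179.7    0.8   89.1] t 17.05 F [-0.5  1.  -0.4] w 70.2 toolz [-0.006 -0.013 -1.   ]
1 rows of [-0.2  0.8  3.1]
```

jog_arm(increments=[0,1,3,0,50,0,0,0,0,38,0,0,0,0,38,0,0,0,0,38,0,0,0,0,38], squeeze=30)

```text
time: 17.55
position: [0.5208, -0.0625, 0.1188]
ee_rot: [-179.7, 0.8, 89.1]
force: [-0.1, -1.0, -1.7]
width: 0.489
```

jog_arm(increments=[0,0,0,0,38,0,0,0,0,38])

```text
time: 17.75
position: [0.5207, -0.0624, 0.1187]
ee_rot: [-179.7, 0.8, 89.1]
force: [0.1, 0.0, -1.9]
width: 0.485
```

```bash
python3 -c "
from h import *
step((.520,-.0625,.260),8)"
```

```text
now [ 0.5207 -0.0624  0.1187] [-179.7    0.8   89.1] t 17.75 F [ 0.1  0.  -1.9] w 42.2 toolz [-0.005 -0.014 -1.   ]
8 rows of [ -0.3  -0.2 -17.7]
```

jog_arm(increments=[0,0,-4,0,38,0,0,-6,0,38,0,0,-8,0,38,0,0,-10,0,38,0,0,0,0,38])

```text
time: 18.25
position: [0.5202, -0.062, 0.149]
ee_rot: [-179.6, 0.8, 89.1]
force: [0.5, 0.3, -1.9]
width: 0.489
```

```bash
python3 -c "
from h import *
step((.5205,-.0625,.270),8)"
```

```text
now [ 0.5202 -0.062   0.149 ] [-179.6    0.8   89.1] t 18.25 F [ 0.5  0.3 -1.9] w 42.5 toolz [-0.007 -0.013 -1.   ]
8 rows of [ -0.3  -0.1 -15.1]
```

jog_arm(increments=[0,0,-13,0,38,0,0,-15,0,38,0,0,-18,0,38,0,0,-18,0,38,0,0,-10,0,38])

```text
time: 18.75
position: [0.5195, -0.0612, 0.2276]
ee_rot: [-179.5, 0.8, 89.1]
force: [0.4, 0.6, -2.1]
width: 0.489
```

jog_arm(increments=[0,0,-15,0,38,0,0,-20,0,38,0,0,-15,0,38,0,0,-8,0,38,0,0,0,0,38])

```text
time: 19.25
position: [0.5196, -0.0609, 0.2904]
ee_rot: [-179.6, 0.7, 89.0]
force: [-0.2, 1.2, -2.5]
width: 0.491
```

jog_arm(increments=[0,0,0,0,38,0,0,0,0,38,0,0,0,0,38])

```text
time: 19.55
position: [0.5183, -0.0608, 0.2887]
ee_rot: [-179.4, 0.7, 89.0]
force: [0.0, 0.6, -2.9]
width: 0.487
```

```bash
python3 - <<'E'
from rect import *
step((.5205,-.0625,.270))
t=vision.grab_frame("top");P=cloud(t);v,u=np.mgrid[:420,:560]
bar=(P[...,2]>.074)&(P[...,2]<.1)&(abs(u-398)<15)&(abs(v-197)<15)
print("bar",cv2.minAreaRect(P[bar][:,:2].astype(np.float32)) if bar.sum()>5 else 0,bar.sum())
s=vision.grab_frame("side");q=proj(s,(.52,-.06,.17)).astype(int)
cv2.imwrite("pics/c10.png",cv2.resize(s["pixels"][q[1]-75:q[1]+75,q[0]-100:q[0]+100],(800,600),interpolation=2))
E
```

```text
now [ 0.5183 -0.0608  0.2887] [-179.4    0.7   89. ] t 19.55 F [ 0.   0.6 -2.9] w 42.4 toolz [-0.01  -0.013 -1.   ]
1 rows of [-1.4  2.4 18.7]
bar 0 0
```

View pics/c10.png

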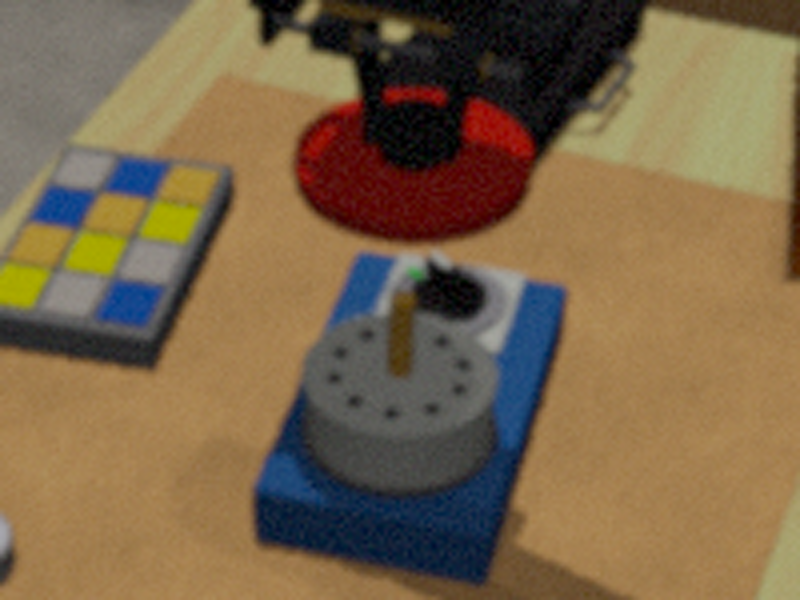

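The inner lid sits flat on the pot with its post at (402,335). The cover is level in the air at (415,165), and the dial pointer at (437,262) stands by the green mark at (415,272). Handing in.

```bash
python3 -c "
from h import *
print(np.abs(ctrl.get_obs()['joint_velocities']).max(),ctrl.close_job())"
```

```text
the job is handed in; nothing more can be done
0.3715229686823559 None
```

The job is done and handed in at about 19.6 s of the 61 s allowed; no verdict was reported.

- **Dial:** I turned it about 66° clockwise. After release, depth measured the bar at -30.4° and a colour fit put the green mark at about -29.5°, so they agree to roughly 1–2°. A rough colour fit of the white line itself gave -37°; I put that down to noise from the raised bar top and did not use it. The arm hid the dial from the top camera at the end. The last side picture shows the pointer beside the green mark.
- **Lids:** I lifted the pair by the brass post and lowered it onto the pot until the rim took its weight. After letting go, the cover was level at z = 0.114 m, against 0.113 m expected for full seating.
- **Dust cover:** I lifted it alone by its collar, about 17 cm. The wrist showed -1.9 to -2.9 N, which fits one cover. It is held within about 1° of level and still, clear above the post. The last picture shows the inner lid flat on the pot.
- **Bystanders:** I did not touch or move the gauge, tin or nozzle, and did not check them again at the end.

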